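Chock the rolling pin on the draining board

TASK

The washed rolling pin should dry on the sloping draining board, but left alone there it would roll straight off. First take the wooden chock and set it flat on the board, straight across the slope near the middle; then lift the pin off its rest, lay it on the board on the uphill side of the chock, parallel to it, and let go so that it stays put resting against the chock. Do not drop the pin or let it get away, and leave the ring cutter and the lidded pot where they are.

Things in the scene. Friction and masses are not known exactly. Their poses are not given: they have to be found in the camera images.
- drain_board: White plastic draining board, 220 x 220 x 10 mm, fixed, on four dark feet, no rims. Origin on the table under its middle. Its top is a plane tilted 6 degrees: it rises along the board's own +x (uphill; at yaw 0 away from the robot), level along its y. Top face 36 mm above the table at the middle, 24 mm at the low edge, 48 mm at the high edge.
- board_top (a point): Middle of the board's top face; x points uphill along the face, y across the slope (level), z square out of the face.
- pin_rest: Low fixed rest that carries the pin at the start: two wooden feet (64 x 14 x 20 mm, 62 mm either side of the middle along its y) joined by two 10 mm steel rods along y, 18 mm either side of the middle, rod tops 27 mm above the table. Origin on the table under its middle. Between the feet 110 mm are free for fingers beside the pin.
- rolling_pin: Plain light wood rolling pin without handles, a smooth cylinder 50 mm in diameter and 160 mm long, 0.2 to 0.4 kg. Origin at its centre; its y is its long axis. On the rest its axis is 46 mm above the table, its ends 80 mm either side. It rolls freely.
- chock: Dark wood chock, 130 long (its y) x 32 mm wide (its x), 0.15 kg: two end toes, each 36 mm long and 22 mm high, joined by a 58 mm long, 10 mm high bridge, also 32 mm wide, to grip across. Origin at the centre of its flat underside, z up; same both ways round. Starts on the table, nearer than the pin. A pin resting on the toes has its axis 41 mm from the chock's middle; a finger fits over the bridge.
- cutter_ring: Bystander: thin steel ring cutter, 70 mm across, 34 mm high, standing on the table in the middle (a smaller one far right is fixed). Origin at the centre of its underside.
- cream_pot: Bystander: white lidded pot, 145 mm across, 83 mm high. Origin at the centre of its underside.
Mind the look-alikes: they are no part of the job. Leave any pink look-alike of the chock alone.

How it is judged:
On the way:
1. the chock lies flat on the board, across the slope and let go, before the pin comes to the board (z of chock in the frame of board_top between -0.004 and 0.005 m and x of chock in the frame of board_top between -0.095 and 0.06 m and y of chock in the frame of board_top between -0.05 and 0.05 m and angle between the y axis of chock and the y axis of board_top, either way round below 0.25 rad and contact force between the fingers and chock below 0.05 N and contact force between rolling_pin and drain_board below 0.01 N), for 0.2 s.
At the end, for the whole second after the job is handed in: The chock lies flat on the board within 0.3 rad of straight across the slope; the pin lies on the board within 0.3 rad of straight across, its middle within 60 mm of the board's middle line and within 50 mm of the chock's middle lengthways, resting against the chock; both are still and released (z of chock in the frame of board_top between -0.004 and 0.005 m and x of chock in the frame of board_top above -0.105 m and angle between the y axis of each of chock, rolling_pin and the y axis of board_top, either way round below 0.3 rad and z of rolling_pin in the frame of board_top between 0.021 and 0.03 m and y of rolling_pin in the frame of board_top between -0.06 and 0.06 m and x of rolling_pin in the frame of board_top below 0.105 m and y of rolling_pin in the frame of chock between -0.05 and 0.05 m and contact force between rolling_pin and chock above 0.02 N and linear speed of each of rolling_pin, chock below 0.01 m/s and angular speed of rolling_pin below 0.2 rad/s); the robot touches nothing.
It fails at once if the pin gets away: it ends up on the table or the floor (height (world z) of rolling_pin below 0.035 m).
It fails at once if the pin is dropped (moves faster than 0.7 m/s out of the fingers) (linear speed of rolling_pin above 0.7 m/s and contact force between the fingers and rolling_pin below 0.05 N).
It fails at once if the ring cutter is moved by more than 30 mm (distance of cutter_ring from where it was at the start of the episode above 0.03 m).
It fails at once if the lidded pot is moved by more than 30 mm (distance of cream_pot from where it was at the start of the episode above 0.03 m).
It also fails if it takes over 61 s, if anything falls off the work surface, if the arm or the gripper's body presses on something with over 40 N, if the wrist force passes 120 N, or if a joint passes its speed limit or range.

ROBOT

A 6-joint arm with a two-finger parallel gripper is mounted at the origin on a cart in front of the work surface, level with it; the furniture and walls round the work are solid. World frame = base frame: x ahead of the robot, y to its left, z up, the work surface at z = 0. Lengths are in m, angles in rad, forces in N, time in s.
With the tool pointing down it reaches from about 0.325 to 0.925 m from the base axis. Payload 3.1 kg.
Tool frame: the origin (TCP) lies midway between the tips of the shut fingers; the grasp point (between the pads) lies 19 mm behind it; y points along the fingers, x is the direction in which the jaws open and shut, and the axes are right-handed (so a half turn about y gives the same grasp; the last joint's range is limited). The gripper opens to 85 mm and grips with 20 to 120 N. Pads are 22 mm wide; open, the fingers measure 114 mm over their backs; the gripper's body (76 mm by 85 mm) begins 54 mm behind the grasp point. The pads swing forward as they close: fully open they stand 13 mm farther back than shut.
Start: joints at [1.142, 0.217, 1.613, -0, 1.311, -0.112], TCP at [0.195, 0.594, 0.231] pointing down, gripper open.
Joint ranges: [-2.75, 2.75], [-0.78, 2.1], [0.31, 2.55], [-1.13, 4.27], [0.13, 2.63], [-2.58, 2.58]. Speed limits (rad/s): [2.79, 2.79, 3.14, 3.14, 3.14, 3.14].

INTERFACE

Orientations are given as a rotation vector (axis times angle).
In Python, from rig import * gives the robot as it stands.
- The arm moves only by the tool drive_tool, never from a script. Its argument "commands" is a list of rows, each a list of 5 numbers: the opening, from 0 (shut) to 1 (fully open), then the shift along the tool's x, y, z in cm, then the turn about the tool's y in degrees. In form: [[grip, dx, dy, dz, twist], ...]. A call has 1 to 20 rows; each row is the pose to reach, as a shift and turn from the pose measured when the call began, along the tool's axes at that moment; what a row does not reach only later rows make up. A row lasts 1/8 s, in which the tool goes at most 62.5 mm and 10.7 degrees, less where a joint would pass 70% of its speed; a pose out of reach is approached as far as the arm can. A call with a gripper value outside its range is refused whole. The fingers move at their own pace and stop on an object; "newtons" is the grip in N (left out, the last holds). Time passes only in rows, so rows that repeat a pose let the fingers close. It gives the time, the measured TCP pose, the force and the opening at its end, in the units of the state.
- get_state(): the state, without advancing time (a new reading comes with each control period).
- grab_frame(name): name is "side" or "top"; returns a dict with "img" (420x560x3 uint8, red, green, blue), "fov_y" (degrees; the focal length in pixels is half the picture's height over the tangent of half this angle, whatever the lens; pixels are square), "cx", "cy" (the principal point, pixels), "camera_from_world" (4x4, takes a point from world to camera coordinates). Camera axes: x right, y down, z forward; pixel columns grow to the right and rows downward; lengths in m; the calibration is good to about 2 mm. A picture is of the moment at which its call begins. There is no depth.
- sign_off(): hands the job in, once; it reports no verdict.
The state is a dict: "t": time; "qpos": joint angles; "dq": joint speeds; "joint_torque": joint torques, N m; "tool_pos": TCP position; "eef_rot": TCP orientation; "wrist_force": force on the tool from outside, world axes, zero at the start; "moment": the same for the moment, N m; "finger_gap": finger opening in m.
Only numpy, scipy, OpenCV 4.12 (cv2) and the standard library are available. Lean on these libraries where they do the work, as an engineer would, in place of code of your own. Each camera call takes 0.05 s, during which the arm holds its last target.

## Working session

There is one attempt and no reset: what is moved stays moved. The work goes in short steps, Python scripts to look and compute and a tool call to move; the robot and the scene stay as the last step left them, time stands still between calls to the robot, and variables do not carry over. Pictures are saved under pics/ and viewed, and the job is handed in when it is done.

Besides the shell and the picture viewer there is one more tool, called after "Request:" as name([rows], argument=value, ...), one row to a line, values as JSON. drive_tool: Moves the arm, as the interface text tells. Its arguments: {"type":"object","properties":{"commands":{"type":"array"},"newtons":{"type":"number"}},"required":["commands"]}

```bash
ls; mkdir -p pics
python3 - <<'E'
from rig import *
import cv2,json
s=get_state()
for k,v in s.items(): print(k,v)
for n in("side","top"):
    f=grab_frame(n)
    cv2.imwrite(f"pics/{n}0.png",f["img"][:,:,::-1])
    print(n,f["fov_y"],f["cx"],f["cy"],f["camera_from_world"])
E
```

```text
pics
t 0.0
qpos [ 1.14179613e+00  2.17759444e-01  1.61495140e+00  1.32958321e-05
  1.31127688e+00 -1.12195956e-01]
dq [ 0.00020662  0.00053986 -0.00106513  0.00167544  0.00042511  0.00098718]
joint_torque [-1.28363445e-03 -3.96846700e+01 -3.03850543e+01 -8.59476791e-05
  9.79148346e-03  8.02968742e-06]
tool_pos [0.19433748 0.59315767 0.22995596]
eef_rot [-1.34377927 -0.97116138  0.97462865]
wrist_force [-0.60115531 -0.30891652  0.51545984]
moment [-0.00704004  0.01530602 -0.01656293]
finger_gap 0.08528024436597734
side 52.79286718078916 280.7966174219 216.49641242284366 [[ 0.87149682 -0.49036181  0.00621127 -0.52570758]
 [-0.27222197 -0.49426471 -0.82558924  0.19564892]
 [ 0.40790745  0.71780756 -0.56423738  0.89690763]
 [ 0.          0.          0.          1.        ]]
top 46.277111909092255 288.7712038733098 208.1253309073727 [[ 0.01076845 -0.99993361  0.004101   -0.08131487]
 [-0.97963568 -0.011372   -0.20046097  0.56868331]
 [ 0.2004943  -0.00185883 -0.9796931   1.28272375]
 [ 0.          0.          0.          1.        ]]
```

View pics/side0.png

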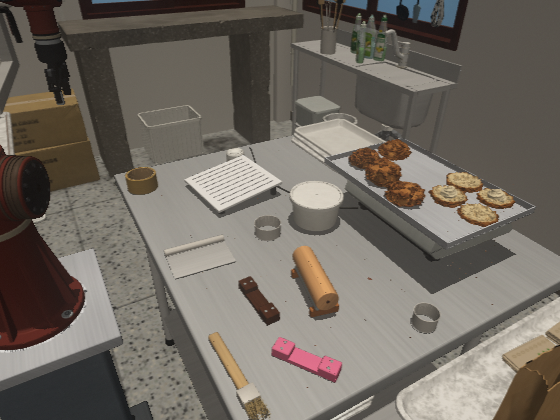

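View pics/top0.png

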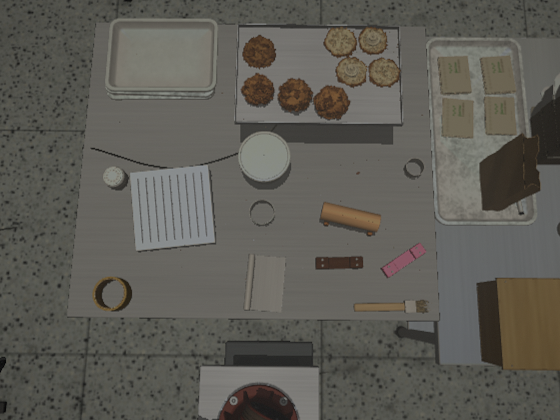

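```bash
cat > h.py <<'E'
import numpy as np,cv2
from scipy.spatial.transform import Rotation as R
def crop(img,x0,y0,x1,y1,s,name):
    c=cv2.resize(img[y0:y1,x0:x1,::-1],None,fx=s,fy=s,interpolation=cv2.INTER_CUBIC)
    for x in range((x0+9)//10*10,x1,10): cv2.line(c,((x-x0)*s,0),((x-x0)*s,10 if x%50 else 22),(0,0,255),1)
    for y in range((y0+9)//10*10,y1,10): cv2.line(c,(0,(y-y0)*s),(10 if y%50 else 22,(y-y0)*s),(0,0,255),1)
    cv2.imwrite(name,c)
def pix(f,P):
    T=f["camera_from_world"];F=210/np.tan(np.radians(f["fov_y"]/2))
    p=T[:3,:3]@np.array(P)+T[:3,3]; return np.array([f["cx"]+F*p[0]/p[2],f["cy"]+F*p[1]/p[2]])
def hit(f,uv,z):
    T=f["camera_from_world"];F=210/np.tan(np.radians(f["fov_y"]/2))
    d=T[:3,:3].T@np.array([(uv[0]-f["cx"])/F,(uv[1]-f["cy"])/F,1]);o=-T[:3,:3].T@T[:3,3]
    return o+d*(z-o[2])/d[2]
E
python3 - <<'E'
from rig import *
from h import *
t=grab_frame("top");s=grab_frame("side")
import pickle;pickle.dump((t,s),open("f0.pkl","wb"))
crop(t["img"],120,155,225,260,7,"pics/t_board.png")
crop(t["img"],310,190,390,280,6,"pics/t_pin.png")
crop(s["img"],175,145,295,220,6,"pics/s_board.png")
crop(s["img"],230,235,350,330,6,"pics/s_pin.png")
E
```

```text
(no output)
```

View pics/t_board.png

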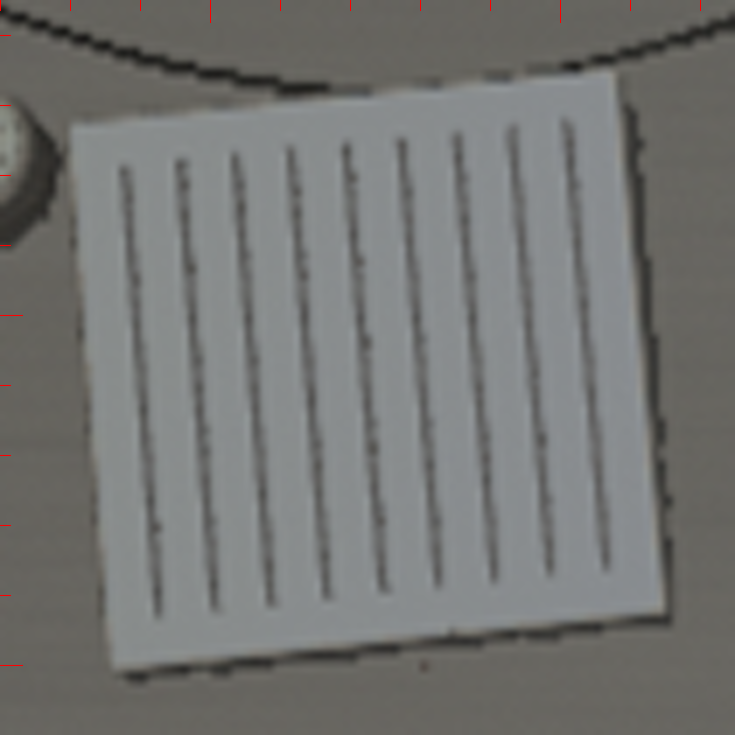

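View pics/t_pin.png

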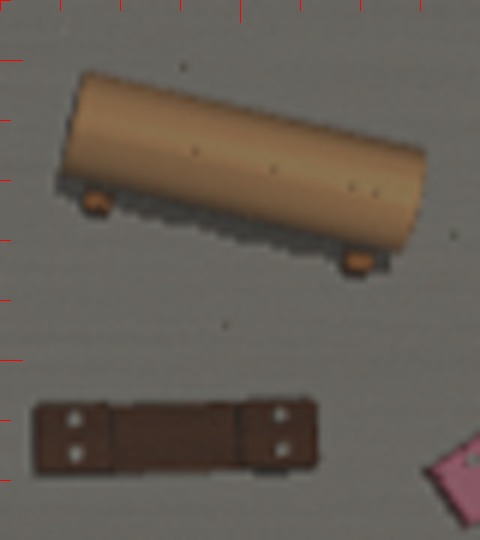

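View pics/s_board.png

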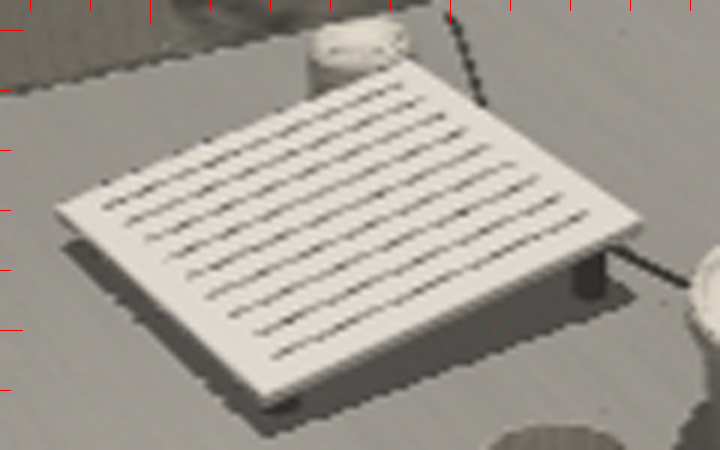

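View pics/s_pin.png

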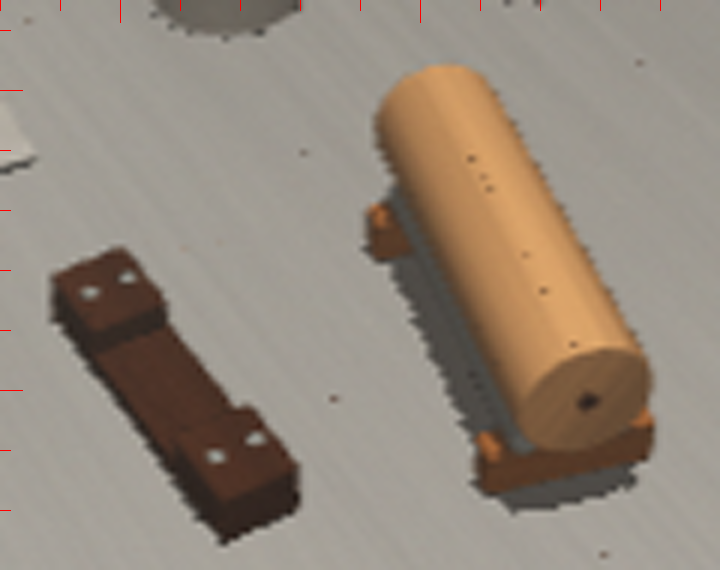

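Run:
```python
from h import *
import pickle
from scipy.optimize import least_squares
t,s=pickle.load(open("f0.pkl","rb"))
def fit(obs,g,x0):
    fun=lambda p: np.concatenate([pix(f,[p[0]+np.cos(p[2])*X-np.sin(p[2])*Y,p[1]+np.sin(p[2])*X+np.cos(p[2])*Y,Z])-np.array(uv) for f,uv,(X,Y,Z) in obs])
    r=least_squares(fun,x0); print(g,r.x,np.degrees(r.x[2]),"\n",r.fun.round(1)); return r.x
h=.1094
b=lambda sx,sy:(sx*h-0.005*0,sy*.11,.036+sx*.0115)
tc=lambda a,o=(310,190),k=6:(a[0]/k+o[0],a[1]/k+o[1])
B=[(1,1),(1,-1),(-1,-1),(-1,1)]
ob=[(t,tc(a,(120,155),7),b(*k)) for a,k in zip([(72,125),(615,70),(665,608),(115,668)],B)]
os_=[(s,tc(a,(175,145),6),b(*k)) for a,k in zip([(405,58),(640,222),(265,397),(55,210)],B)]
x0=list(hit(t,(173,207),.036)[:2])+[0]
fit(ob,"board top",x0);fit(os_,"board side",x0);fit(ob+os_,"board",x0)
oc=[(t,tc(a),(sx*.016,sy*.065,.022)) for a,(sx,sy) in zip([(33,403),(316,399),(318,466),(35,474)],B)]
sc=[(s,tc(a,(230,235)),(sx*.016,sy*.065,.022)) for a,(sx,sy) in zip([(122,247),(298,468),(222,515),(53,280)],B)]
x0=list(hit(t,(339,263),.02)[:2])+[0]
fit(oc,"chock t",x0);fit(sc,"s",x0);fit(oc+sc,"chock",x0)
# pin: silhouette corner approx: axis endpoints
e=[(76,121),(417,199)]
pt=[hit(t,tc(a),.046) for a in e]
print("pin t",pt,(pt[0]+pt[1])/2,np.linalg.norm(pt[0]-pt[1]),np.degrees(np.arctan2(-(pt[0]-pt[1])[0],(pt[0]-pt[1])[1])))
print("pin end side",hit(s,tc((585,400),(230,235)),.046))
for k,uv in dict(ring=(262,213),pot=(264,157)).items(): print(k,hit(t,uv,.03 if k=="ring" else .08))
```

```text
board top [0.57289268 0.24737204 0.11932733] 6.836952533261058 
 [-0.7 -0.6  0.6 -0.8  0.8  0.6 -0.7  0.7]
board side [0.56970359 0.24292721 0.12602955] 7.220961476885262 
 [ 0.4 -0.   0.9 -0.8 -0.4  0.5 -0.9 -0.2]
board [0.57196662 0.24667525 0.12162591] 6.9686514812945095 
 [-0.5 -0.1  0.7 -0.6  1.1  0.9 -0.3  1.1  0.7 -0.6  0.9 -1.4 -0.4 -0.4
 -0.5 -1. ]
chock t [ 0.42616742 -0.21503884  0.03164979] 1.8133995720469462 
 [-0.1  0.1 -0.  -0.2  0.2  0.3 -0.1 -0.1]
s [ 0.42413219 -0.22031591  0.02634233] 1.5093045153987386 
 [ 0.5  0.2  0.7  0.9 -0.3 -0.8 -0.9 -0.3]
chock [ 0.42528721 -0.21752092  0.0279538 ] 1.6016345697808927 
 [ 0.8  0.3  0.9  0.2  1.1  0.7  0.8  0.2  0.3 -0.7  0.6 -0.3 -0.4 -2.
 -1.  -1.2]
pin t [array([ 0.56731359, -0.16826185,  0.046     ]), array([ 0.53282416, -0.32374716,  0.046     ])] [ 0.55006888 -0.2460045   0.046     ] 0.15926456774292197 -12.506731452599926
pin end side [ 0.53028875 -0.32179128  0.046     ]
ring [ 0.5605459  -0.00075522  0.03      ]
pot [ 0.70715635 -0.00551701  0.08      ]
```

```bash
cat >> h.py <<'E'
def plan(st,pos,yaw):
    M=R.from_rotvec(st["eef_rot"]).as_matrix(); d=M.T@(np.array(pos)-st["tool_pos"])*100
    cur=np.arctan2(M[1,0],M[0,0])
    tw=[(-(yaw+k*np.pi-cur)+np.pi*9)%(2*np.pi)-np.pi for k in(0,1)]
    print("cur",st["tool_pos"].round(4),"jawyaw",np.degrees(cur).round(1),"down",M[:,1].round(3),"shift",d.round(2),"twist",np.degrees(tw).round(1),"q6",st["qpos"][[0,5]].round(2),"gap",round(st["finger_gap"],4),"F",st["wrist_force"].round(1))
E
python3 - <<'E'
from rig import *
from h import *
s=get_state()
plan(s,[.45,.15,.20],np.radians(1.7))
plan(s,[.426,-.216,.10],np.radians(1.7))
print(R.from_rotvec(s["eef_rot"]).as_matrix().round(3))
E
```

```text
cur [0.1945 0.5934 0.2304] jawyaw 71.8 down [-0.001 -0.001 -1.   ] shift [-34.17   3.09 -38.09] twist [  70.1 -109.9] q6 [ 1.14 -0.11] gap 0.0857 F [-0.3 -0.  -0.4]
cur [0.1945 0.5934 0.2304] jawyaw 71.8 down [-0.001 -0.001 -1.   ] shift [-69.68  13.14 -47.22] twist [  70.1 -109.9] q6 [ 1.14 -0.11] gap 0.0857 F [-0.3 -0.  -0.4]
[[ 0.312 -0.001 -0.95 ]
 [ 0.95  -0.001  0.312]
 [-0.002 -1.     0.   ]]
```

Request:
drive_tool([
  [1,-8.5,0.8,-9.5,10],
  [1,-17,1.5,-19,20],
  [1,-25.5,2.3,-28.5,30],
  [1,-34,3,-38,40],
  [1,-34,3,-38,50],
  [1,-40,5,-40,60],
  [1,-46,7,-42,70],
  [1,-52,9,-43.5,70],
  [1,-58,11,-45,70],
  [1,-64,13,-46.5,70],
  [1,-69.7,13.1,-47.2,70],
  [1,-69.7,13.1,-47.2,70],
  [1,-69.7,13.1,-47.2,70],
  [1,-69.7,13.1,-47.2,70],
  [1,-69.7,13.1,-47.2,70],
])

```text
t: 2.08
tool_pos: [0.4253, -0.2198, 0.0999]
eef_rot: [-1.573, -0.02, 0.022]
wrist_force: [0.7, 0.4, -0.1]
finger_gap: 0.0852
```

Run:
```python
from rig import *
from h import *
s=get_state();print(s["t"])
plan(s,[.426,-.216,.004],np.radians(1.7))
f=grab_frame("side");crop(f["img"],200,180,360,330,5,"pics/s1.png")
```

```text
2.075
cur [ 0.4253 -0.2198  0.0999] jawyaw 1.5 down [-0.001 -0.002 -1.   ] shift [0.09 9.59 0.39] twist [ -0.2 179.8] q6 [-0.62 -0.65] gap 0.0852 F [ 0.7  0.4 -0.1]
```

View pics/s1.png

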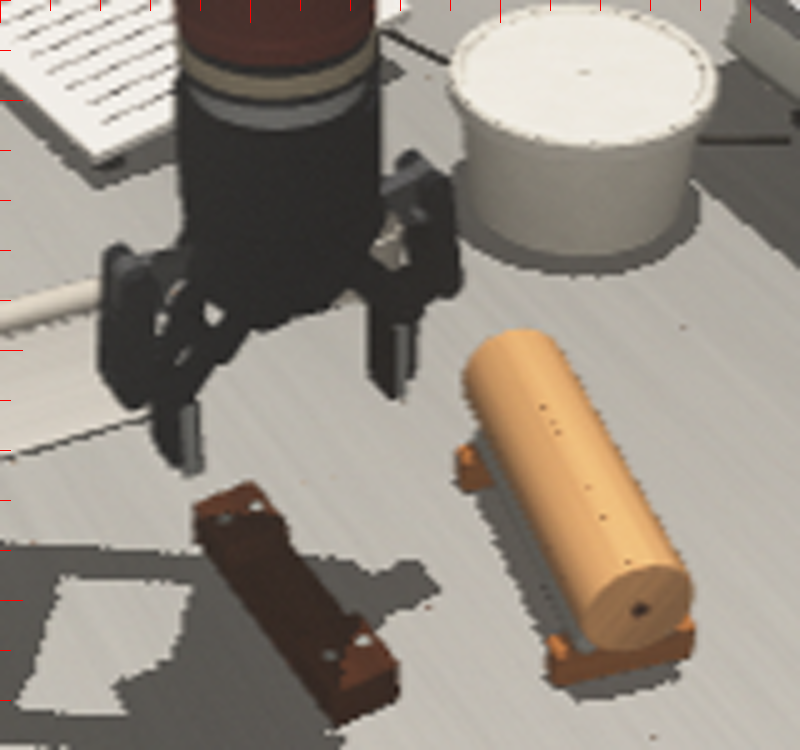

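Request:
drive_tool([
  [1,0.1,3,0.4,0],
  [1,0.1,6,0.4,0],
  [1,0.1,8,0.4,0],
  [1,0.1,9,0.4,0],
  [1,0.1,9.7,0.4,0],
  [1,0.1,9.7,0.4,0],
  [1,0.1,9.7,0.4,0],
  [0,0.1,9.7,0.4,0],
  [0,0.1,9.7,0.4,0],
  [0,0.1,9.7,0.4,0],
  [0,0.1,9.7,0.4,0],
  [0,0.1,9.7,0.4,0],
  [0,0.1,9.7,0.4,0],
  [0,0.1,9.7,0.4,0],
], newtons=50)

```text
t: 3.88
tool_pos: [0.4264, -0.2139, 0.0034]
eef_rot: [-1.572, -0.022, 0.023]
wrist_force: [-0.2, 0.2, 4.0]
finger_gap: 0.0299
```

Run:
```python
from rig import *
from h import *
s=get_state();print(s["t"])
plan(s,[.426,-.216,.15],np.radians(1.7))
f=grab_frame("side");crop(f["img"],200,180,360,330,5,"pics/s2.png")
```

```text
3.875
cur [ 0.4264 -0.2139  0.0034] jawyaw 1.6 down [-0.001 -0.001 -1.   ] shift [ -0.06 -14.66  -0.22] twist [-1.000e-01  1.799e+02] q6 [-0.61 -0.64] gap 0.0299 F [-0.2  0.2  4. ]
```

View pics/s2.png

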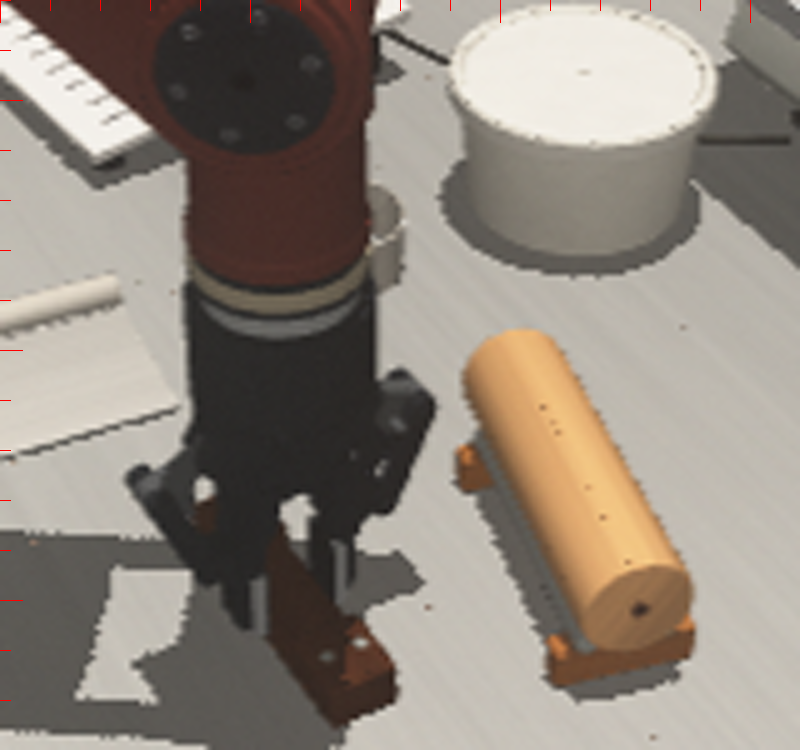

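Request:
drive_tool([
  [0,0,-1,0,0],
  [0,0,-3,0,0],
  [0,0,-6,0,0],
  [0,0,-10,0,0],
  [0,0,-14,0,0],
  [0,0,-14.6,0,0],
  [0,0,-14.6,0,0],
  [0,0,-14.6,0,0],
])

```text
t: 4.92
tool_pos: [0.425, -0.2128, 0.1472]
eef_rot: [-1.569, -0.019, 0.026]
wrist_force: [-0.1, -0.1, -2.9]
finger_gap: 0.0301
```

Run:
```python
from rig import *
from h import *
s=get_state();print(s["t"])
b=np.array([.572,.2465]);y=.121;c=b-.02*np.array([np.cos(y),np.sin(y)])
print(c)
plan(s,[*c,.15],y)
plan(s,[*c,.08],y)
f=grab_frame("side");crop(f["img"],180,130,340,280,5,"pics/s3.png")
f=grab_frame("top");crop(f["img"],290,200,390,300,6,"pics/t3.png")
```

```text
4.925
[0.55214623 0.2440859 ]
cur [ 0.425  -0.2128  0.1472] jawyaw 1.6 down [-0.004  0.001 -1.   ] shift [14.   -0.27 45.31] twist [ -5.3 174.7] q6 [-0.61 -0.64] gap 0.0301 F [-0.1 -0.1 -2.9]
cur [ 0.425  -0.2128  0.1472] jawyaw 1.6 down [-0.004  0.001 -1.   ] shift [14.03  6.73 45.3 ] twist [ -5.3 174.7] q6 [-0.61 -0.64] gap 0.0301 F [-0.1 -0.1 -2.9]
```

View pics/s3.png

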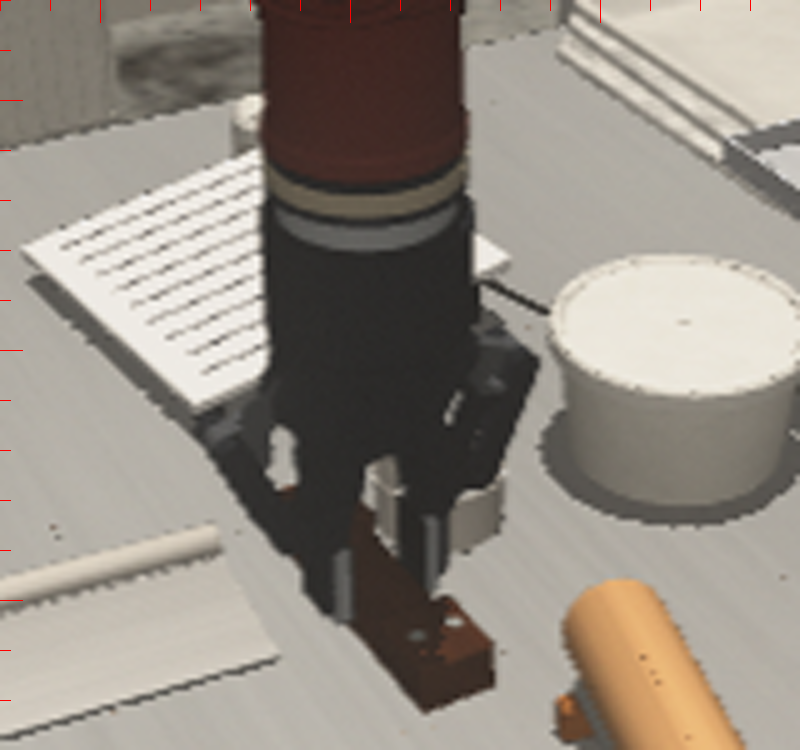

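View pics/t3.png

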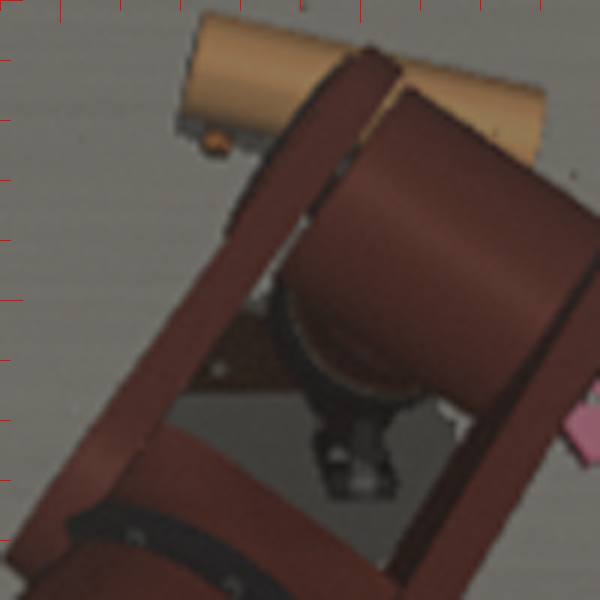

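Request:
drive_tool([
  [0,0.7,-0.2,2.5,0],
  [0,2,-0.3,6.5,0],
  [0,3.3,-0.3,10.5,0],
  [0,4.5,-0.3,14.5,0],
  [0,5.8,-0.3,18.5,0],
  [0,7,-0.3,22.5,-1],
  [0,8.2,-0.3,26.5,-2],
  [0,9.5,-0.3,30.5,-3],
  [0,10.7,-0.3,34.5,-4],
  [0,12,-0.3,38.5,-5],
  [0,13.2,-0.3,42.5,-5.3],
  [0,14,-0.3,45.3,-5.3],
  [0,14,-0.3,45.3,-5.3],
  [0,14,-0.3,45.3,-5.3],
  [0,14,-0.3,45.3,-5.3],
  [0,14,3,45.3,-5.3],
  [0,14,6,45.3,-5.3],
  [0,14,6.7,45.3,-5.3],
  [0,14,6.7,45.3,-5.3],
  [0,14,6.7,45.3,-5.3],
])

```text
t: 7.52
tool_pos: [0.5536, 0.2441, 0.0822]
eef_rot: [-1.567, -0.094, 0.095]
wrist_force: [-0.5, -0.4, -1.3]
finger_gap: 0.0302
```

Run:
```python
from rig import *
from h import *
s=get_state();print(s["t"])
b=np.array([.572,.2465]);y=.121;c=b-.02*np.array([np.cos(y),np.sin(y)])
plan(s,[*c,.040],y)
f=grab_frame("side");crop(f["img"],160,100,300,220,5,"pics/s4.png")
```

```text
7.525
cur [0.5536 0.2441 0.0822] jawyaw 6.9 down [-0.001  0.002 -1.   ] shift [-0.14  4.22  0.01] twist [ -0. 180.] q6 [0.3  0.18] gap 0.0302 F [-0.5 -0.4 -1.3]
```

View pics/s4.png

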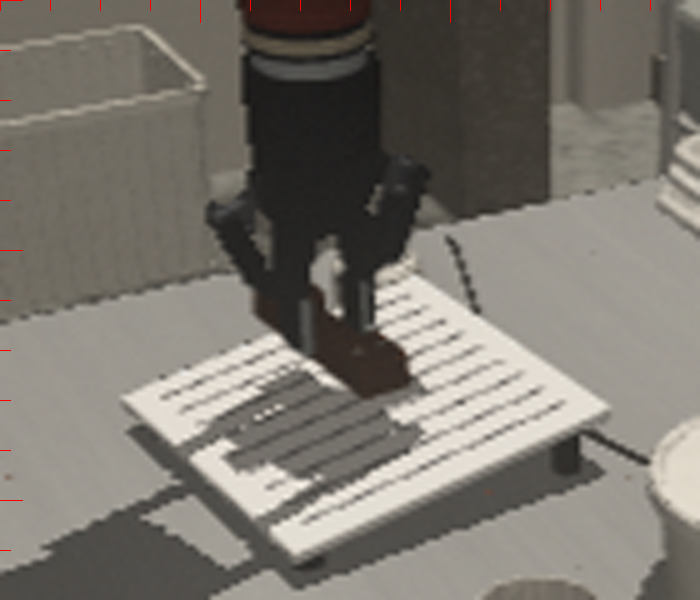

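Above the board, level and aligned. Lower.

Request:
drive_tool([
  [0,-0.1,2,0,0],
  [0,-0.1,3.2,0,0],
  [0,-0.1,3.8,0,0],
  [0,-0.1,4.1,0,0],
  [0,-0.1,4.2,0,0],
  [0,-0.1,4.3,0,0],
  [0,-0.1,4.3,0,0],
])

```text
t: 8.45
tool_pos: [0.5529, 0.2443, 0.0396]
eef_rot: [-1.566, -0.095, 0.095]
wrist_force: [0.3, -0.3, -2.2]
finger_gap: 0.0301
```

Request:
drive_tool([
  [0,0,0.1,0,0],
  [0,0,0.15,0,0],
  [0,0,0.15,0,0],
])

```text
t: 8.82
tool_pos: [0.5531, 0.2444, 0.0388]
eef_rot: [-1.566, -0.095, 0.094]
wrist_force: [-1.6, -2.3, 3.9]
finger_gap: 0.03
```

Request:
drive_tool([
  [0.5,0,0,0,0],
  [0.6,0,0,0,0],
  [0.7,0,0,0,0],
  [0.7,0,0,0,0],
  [0.7,0,-2,0,0],
  [0.8,0,-5,0,0],
  [1,0,-9,0,0],
  [1,0,-13,0,0],
  [1,0,-15,0,0],
  [1,0,-15,0,0],
  [1,0,-15,0,0],
])

```text
t: 10.2
tool_pos: [0.552, 0.2436, 0.1871]
eef_rot: [-1.567, -0.093, 0.097]
wrist_force: [-1.2, 1.0, -0.4]
finger_gap: 0.0853
```

Run:
```python
from rig import *
from h import *
s=get_state();print(s["t"])
plan(s,[.549,-.245,.19],np.radians(-12.5))
f=grab_frame("side");crop(f["img"],160,100,300,220,5,"pics/s5.png")
f=grab_frame("top");crop(f["img"],120,155,225,260,7,"pics/t5.png")
```

```text
10.2
cur [0.552  0.2436 0.1871] jawyaw 6.9 down [-0.003  0.002 -1.   ] shift [ -6.17  -0.36 -48.47] twist [  19.4 -160.6] q6 [0.3  0.18] gap 0.0853 F [-1.2  1.  -0.4]
```

View pics/s5.png

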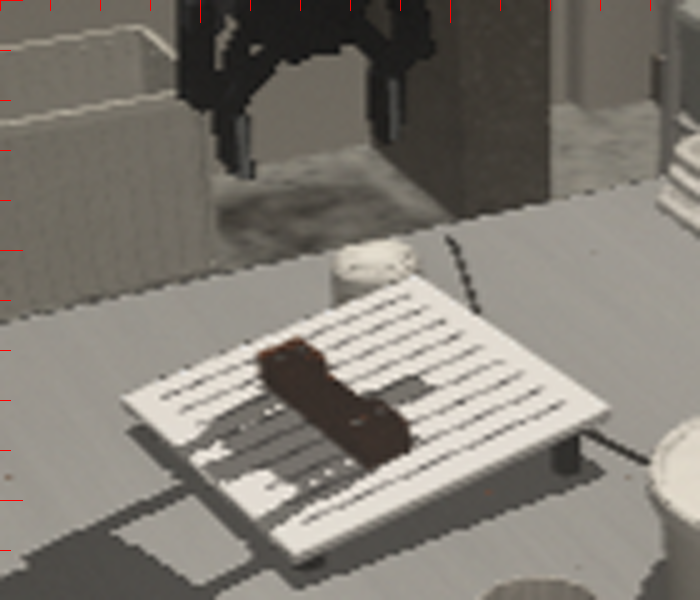

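View pics/t5.png

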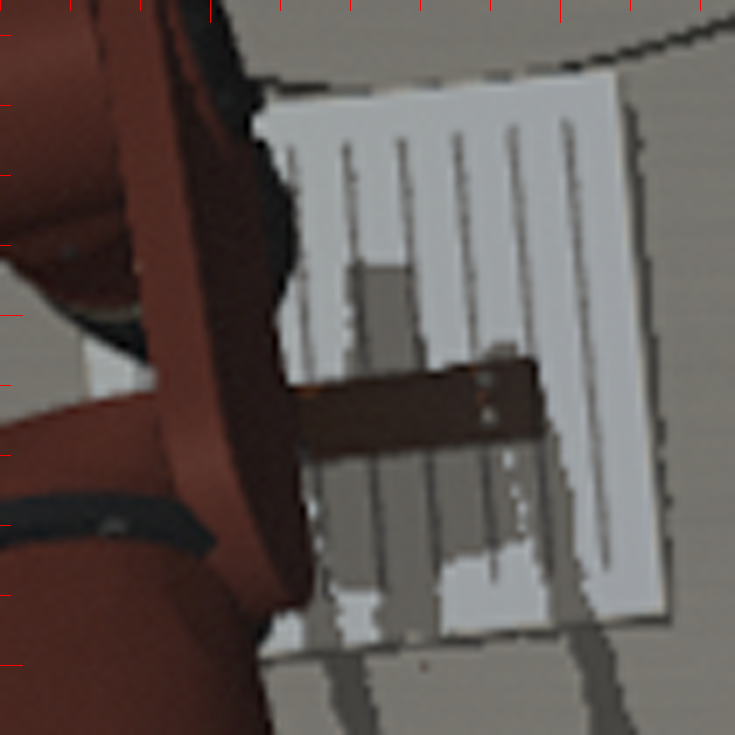

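Request:
drive_tool([
  [1,-0.8,-0.4,-6,2],
  [1,-1.5,-0.4,-12,5],
  [1,-2.3,-0.4,-18,8],
  [1,-3,-0.4,-24,11],
  [1,-3.8,-0.4,-30,14],
  [1,-4.6,-0.4,-36,17],
  [1,-5.4,-0.4,-42,19.4],
  [1,-6.2,-0.4,-48.5,19.4],
  [1,-6.2,-0.4,-48.5,19.4],
  [1,-6.2,-0.4,-48.5,19.4],
  [1,-6.2,-0.4,-48.5,19.4],
  [1,-6.2,-0.4,-48.5,19.4],
])

```text
t: 11.8
tool_pos: [0.5485, -0.2437, 0.1896]
eef_rot: [-1.563, 0.173, -0.166]
wrist_force: [-0.4, -0.2, -0.1]
finger_gap: 0.0851
```

Run:
```python
from rig import *
from h import *
s=get_state();print(s["t"])
plan(s,[.549,-.245,.030],np.radians(-12.5))
f=grab_frame("side");crop(f["img"],160,120,350,320,4,"pics/s6.png")
g=grab_frame("top");crop(g["img"],120,155,225,260,7,"pics/t6.png")
crop(g["img"],290,180,400,260,6,"pics/t6b.png")
```

```text
11.8
cur [ 0.5485 -0.2437  0.1896] jawyaw -12.4 down [-0.004  0.002 -1.   ] shift [ 0.15 15.96 -0.12] twist [ 1.000e-01 -1.799e+02] q6 [-0.53 -0.32] gap 0.0851 F [-0.4 -0.2 -0.1]
```

View pics/s6.png

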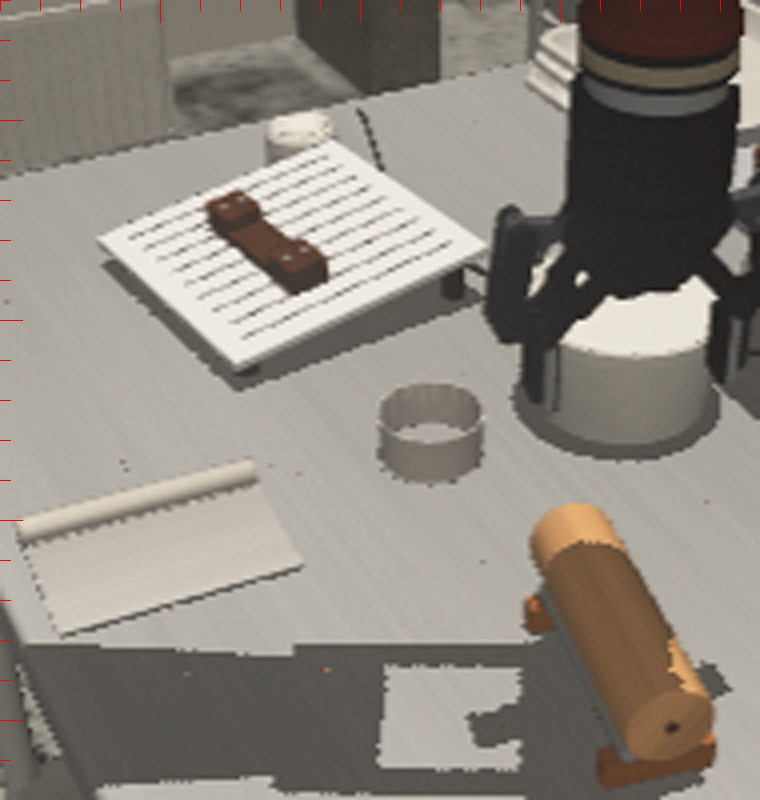

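View pics/t6.png

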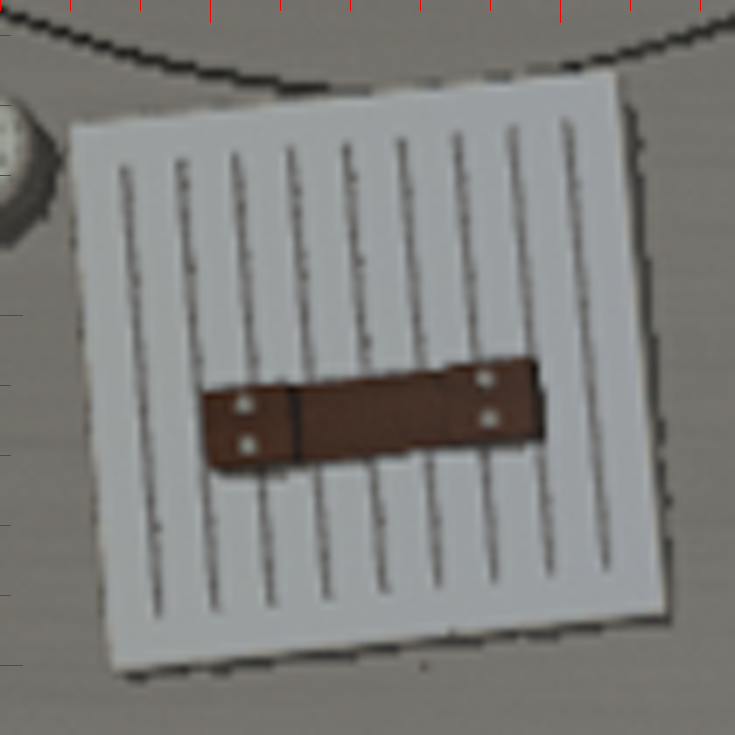

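Run:
```python
from rig import *
from h import *
t=grab_frame("top")
P=np.array([hit(t,(a/7+120,b/7+155),.0335+.022) for a,b in [(202,392),(535,358),(545,440),(212,470)]])
c=P.mean(0);d=(P[0]+P[3]-P[1]-P[2]);yaw=np.arctan2(-d[0],d[1])
print(c,yaw,np.linalg.norm(d)/2)
# toe top centre is displaced downhill 22mm*sin6 from base
y=.121;u=np.array([np.cos(y),np.sin(y)]);base=c[:2]+u*.022*np.sin(np.radians(6))
print("base",base,"board coords",(base-[.572,.2465])@u,(base-[.572,.2465])@[-u[1],u[0]])
```

```text
[0.54929616 0.23902193 0.0555    ] 0.1096462135322338 0.12943692307522622
base [0.55157898 0.23929951] board coords -0.021140848816378715 -0.0046829248299257685
```

View pics/t6b.png

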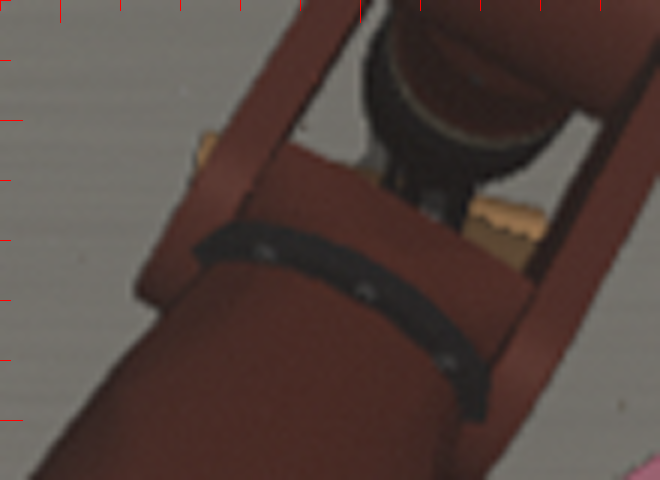

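Request:
drive_tool([
  [1,0.1,4,-0.1,0],
  [1,0.1,8,-0.1,0],
  [1,0.1,11,-0.1,0],
  [1,0.1,13,-0.1,0],
  [1,0.1,14.5,-0.1,0],
  [1,0.1,15.5,-0.1,0],
  [1,0.1,15.9,-0.1,0],
  [1,0.1,15.9,-0.1,0],
  [1,0.1,15.9,-0.1,0],
])

```text
t: 13.08
tool_pos: [0.5494, -0.2458, 0.0318]
eef_rot: [-1.564, 0.172, -0.168]
wrist_force: [0.2, 0.6, 0.3]
finger_gap: 0.085
```

Run:
```python
from rig import *
from h import *
s=get_state();print(s["t"])
plan(s,[.549,-.245,.030],np.radians(-12.5))
f=grab_frame("side");crop(f["img"],250,190,370,320,5,"pics/s7.png")
```

```text
13.075
cur [ 0.5494 -0.2458  0.0318] jawyaw -12.4 down [-0.002  0.    -1.   ] shift [-0.06  0.18  0.07] twist [ 1.000e-01 -1.799e+02] q6 [-0.54 -0.32] gap 0.085 F [0.2 0.6 0.3]
```

View pics/s7.png

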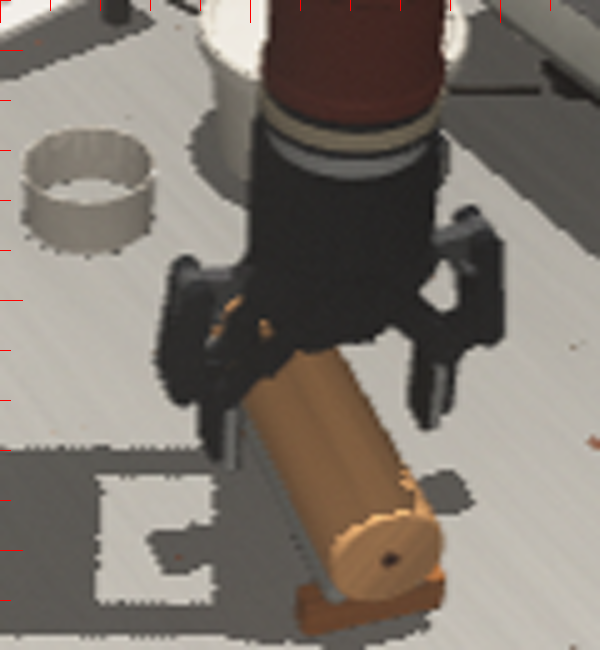

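Request:
drive_tool([
  [1,0,0.2,0.1,0],
  [1,0,0.2,0.1,0],
  [0,0,0.2,0.1,0],
  [0,0,0.2,0.1,0],
  [0,0,0.2,0.1,0],
  [0,0,0.2,0.1,0],
  [0,0,0.2,0.1,0],
  [0,0,0.2,0.1,0],
], newtons=50)

```text
t: 14.12
tool_pos: [0.5495, -0.2449, 0.0301]
eef_rot: [-1.564, 0.172, -0.168]
wrist_force: [-2.9, 1.3, 5.2]
finger_gap: 0.0487
```

Run:
```python
from rig import *
from h import *
s=get_state();print(s["t"])
plan(s,[.549,-.245,.15],np.radians(-12.5))
f=grab_frame("side");crop(f["img"],250,190,370,320,5,"pics/s8.png")
```

```text
14.125
cur [ 0.5495 -0.2449  0.0301] jawyaw -12.4 down [-0.003  0.    -1.   ] shift [ -0.08 -11.99  -0.03] twist [ 1.000e-01 -1.799e+02] q6 [-0.54 -0.32] gap 0.0487 F [-2.9  1.3  5.2]
```

View pics/s8.png

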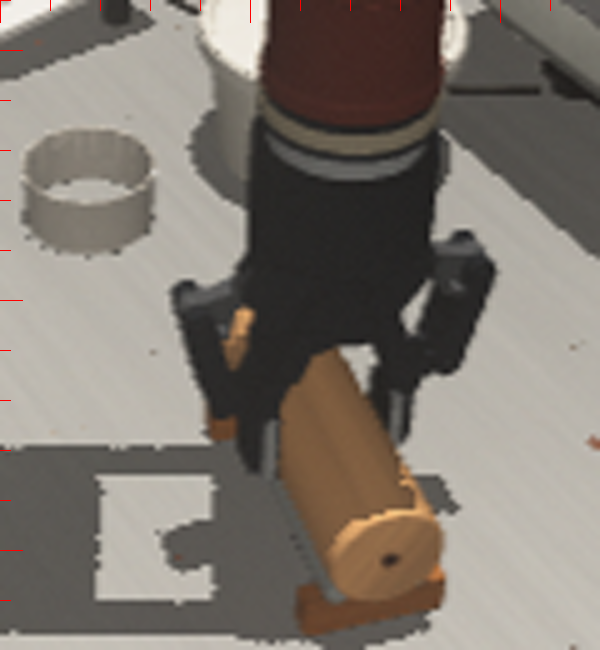

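Request:
drive_tool([
  [0,0,-0.5,0,0],
  [0,0,-1.5,0,0],
  [0,0,-3,0,0],
  [0,0,-5.5,0,0],
  [0,0,-8.5,0,0],
  [0,0,-11.5,0,0],
  [0,0,-14,0,0],
  [0,0,-15,0,0],
  [0,0,-15,0,0],
  [0,0,-15,0,0],
])

```text
t: 15.42
tool_pos: [0.549, -0.2444, 0.1786]
eef_rot: [-1.563, 0.174, -0.166]
wrist_force: [-0.3, -0.1, -2.8]
finger_gap: 0.0487
```

Run:
```python
from rig import *
from h import *
s=get_state();print(s["t"])
y=.118;c=np.array([.5516,.2415])+.042*np.array([np.cos(y),np.sin(y)])
plan(s,[*c,.18],y); plan(s,[*c,.10],y)
f=grab_frame("side");crop(f["img"],230,120,370,270,5,"pics/s9.png")
```

```text
15.425
cur [ 0.549  -0.2444  0.1786] jawyaw -12.4 down [-0.005  0.002 -1.   ] shift [-6.22 -0.07 48.89] twist [-19.2 160.8] q6 [-0.54 -0.32] gap 0.0487 F [-0.3 -0.1 -2.8]
cur [ 0.549  -0.2444  0.1786] jawyaw -12.4 down [-0.005  0.002 -1.   ] shift [-6.18  7.93 48.89] twist [-19.2 160.8] q6 [-0.54 -0.32] gap 0.0487 F [-0.3 -0.1 -2.8]
```

View pics/s9.png

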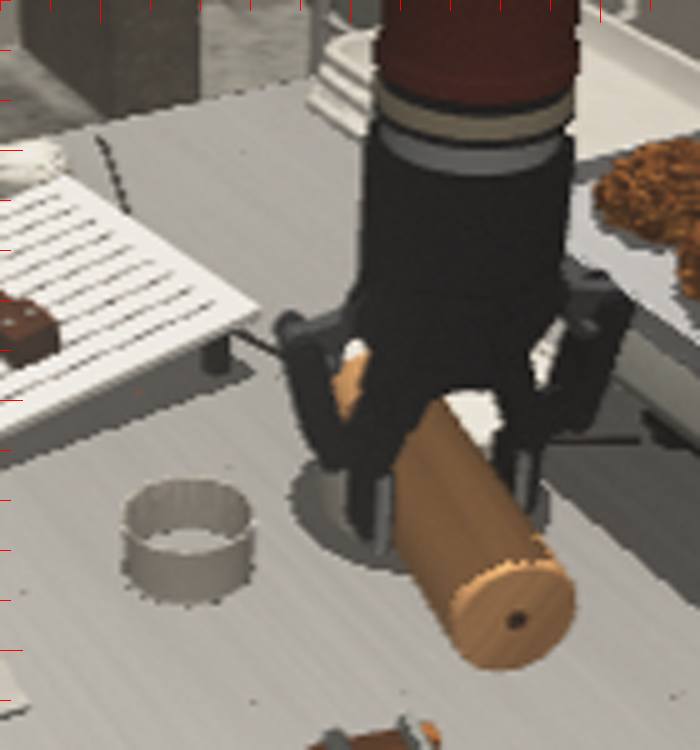

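Request:
drive_tool([
  [0,-0.3,-0.1,2,0],
  [0,-0.6,-0.1,5,0],
  [0,-1.1,-0.1,9,-2],
  [0,-1.6,-0.1,13,-4],
  [0,-2.1,-0.1,17,-6],
  [0,-2.6,-0.1,21,-8],
  [0,-3.2,-0.1,25,-10],
  [0,-3.7,-0.1,29,-12],
  [0,-4.2,-0.1,33,-14],
  [0,-4.7,-0.1,37,-16],
  [0,-5.2,-0.1,41,-18],
  [0,-5.7,-0.1,45,-19.2],
  [0,-6.1,-0.1,48,-19.2],
  [0,-6.2,-0.1,48.9,-19.2],
  [0,-6.2,-0.1,48.9,-19.2],
  [0,-6.2,-0.1,48.9,-19.2],
  [0,-6.2,2,48.9,-19.2],
  [0,-6.2,4.5,48.9,-19.2],
  [0,-6.2,6,48.9,-19.2],
  [0,-6.2,6,48.9,-19.2],
])

```text
t: 17.98
tool_pos: [0.5913, 0.2456, 0.1162]
eef_rot: [-1.568, -0.084, 0.101]
wrist_force: [0.5, -0.2, -2.6]
finger_gap: 0.0487
```

Run:
```python
from rig import *
from h import *
s=get_state();print(s["t"])
y=.118;c=np.array([.5516,.2415])+.042*np.array([np.cos(y),np.sin(y)])
plan(s,[*c,.05],y)
f=grab_frame("side");crop(f["img"],160,70,300,220,5,"pics/s10.png")
f=grab_frame("top");crop(f["img"],120,155,225,260,7,"pics/t10.png")
```

```text
17.975
cur [0.5913 0.2456 0.1162] jawyaw 6.7 down [-0.01  0.   -1.  ] shift [0.28 6.62 0.05] twist [ -0. 180.] q6 [0.28 0.16] gap 0.0487 F [ 0.5 -0.2 -2.6]
```

View pics/s10.png

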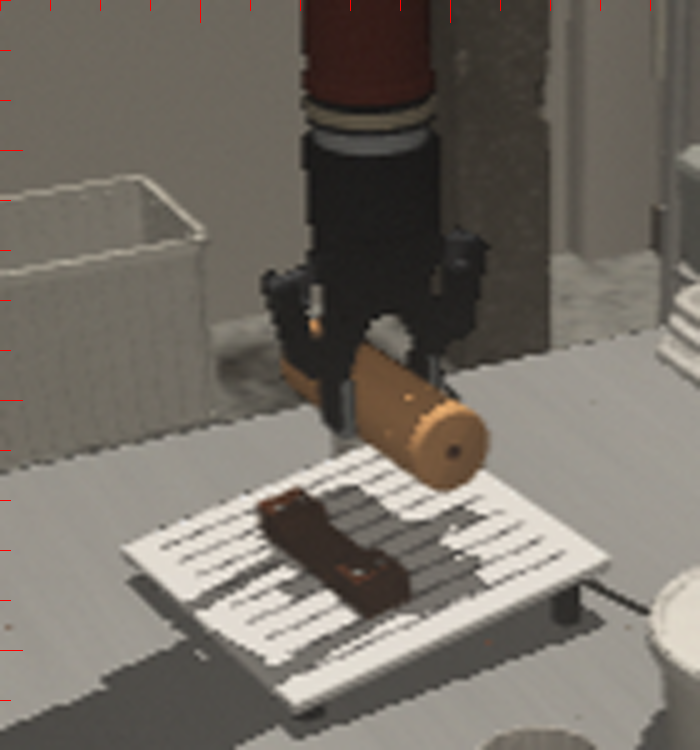

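View pics/t10.png

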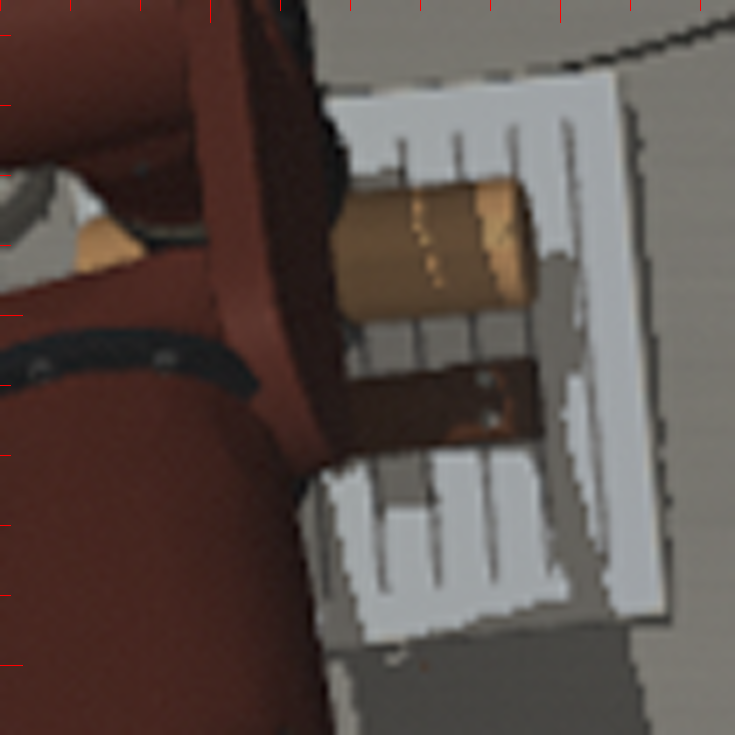

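Request:
drive_tool([
  [0,0.2,1.5,0,0],
  [0,0.2,3,0,0],
  [0,0.2,4.5,0,0],
  [0,0.2,5.5,0,0],
  [0,0.2,6.2,0,0],
  [0,0.2,6.5,0,0],
  [0,0.2,6.5,0,0],
  [0,0.2,6.5,0,0],
])

```text
t: 19.08
tool_pos: [0.5957, 0.2471, 0.0549]
eef_rot: [-1.566, -0.09, 0.096]
wrist_force: [-1.0, -0.6, -2.2]
finger_gap: 0.0481
```

Run:
```python
from rig import *
from h import *
s=get_state();print(s["t"])
y=.118;c=np.array([.5516,.2415])+.041*np.array([np.cos(y),np.sin(y)])
plan(s,[*c,.047],y)
f=grab_frame("side");crop(f["img"],180,100,290,220,6,"pics/s11.png")
```

```text
19.075
cur [0.5957 0.2471 0.0549] jawyaw 6.8 down [-0.004  0.002 -1.   ] shift [-0.34  0.79 -0.04] twist [   0. -180.] q6 [0.28 0.16] gap 0.0481 F [-1.  -0.6 -2.2]
```

View pics/s11.png

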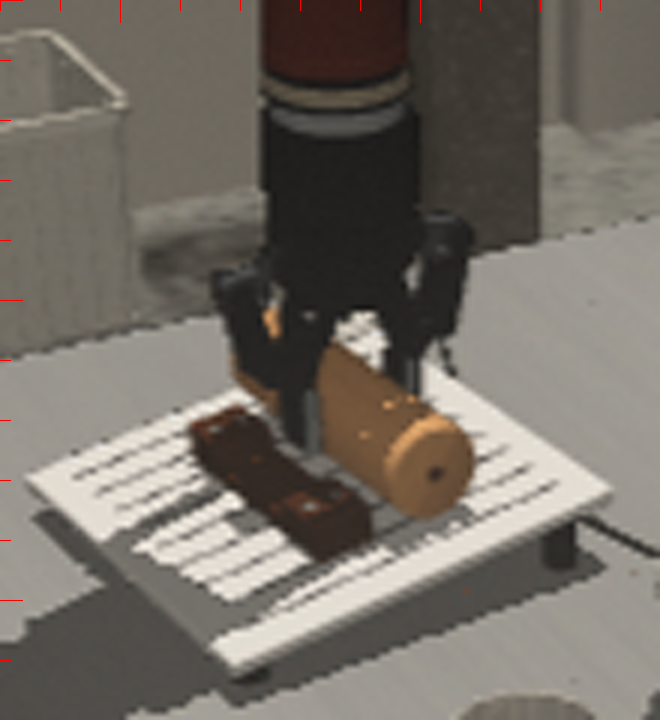

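Request:
drive_tool([
  [0,-0.3,0.2,0,0],
  [0,-0.3,0.4,0,0],
  [0,-0.3,0.5,0,0],
  [0,-0.3,0.5,0,0],
])

```text
t: 19.62
tool_pos: [0.5925, 0.2467, 0.0497]
eef_rot: [-1.566, -0.09, 0.096]
wrist_force: [-0.3, -0.1, -2.8]
finger_gap: 0.0487
```

Request:
drive_tool([
  [0,0,0.1,0,0],
  [0,0,0.2,0,0],
  [0,0,0.2,0,0],
])

```text
t: 20.0
tool_pos: [0.5924, 0.2466, 0.0475]
eef_rot: [-1.566, -0.089, 0.096]
wrist_force: [-0.6, 0.6, -3.7]
finger_gap: 0.0484
```

Request:
drive_tool([
  [0,0,0.1,0,0],
  [0,0,0.1,0,0],
])

```text
t: 20.25
tool_pos: [0.5925, 0.2467, 0.0473]
eef_rot: [-1.566, -0.089, 0.096]
wrist_force: [-1.3, -0.8, 2.4]
finger_gap: 0.0483
```

Run:
```python
from rig import *
from h import *
s=get_state();print(s["t"],s["tool_pos"],s["wrist_force"])
f=grab_frame("side");crop(f["img"],180,100,290,220,6,"pics/s12.png")
```

```text
20.25 [0.59253846 0.24669489 0.04727498] [-1.28118611 -0.83395405  2.39092899]
```

View pics/s12.png

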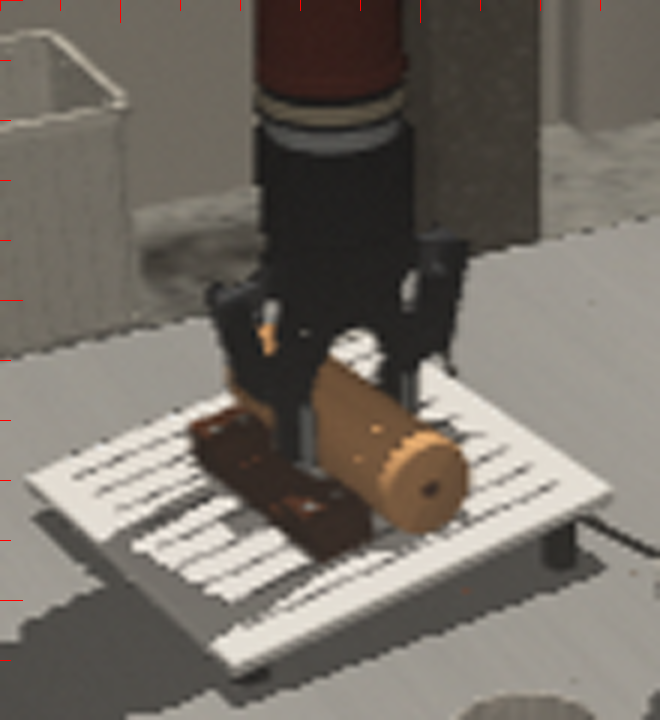

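Request:
drive_tool([
  [0.6,0,0,0,0],
  [0.63,0,0,0,0],
  [0.66,0,0,0,0],
  [0.7,0,0,0,0],
  [0.75,0,0,0,0],
  [0.8,0,0,0,0],
  [0.9,0,0,0,0],
  [1,0,0,0,0],
  [1,0,0,0,0],
  [1,0,0,0,0],
])

```text
t: 21.55
tool_pos: [0.5926, 0.2467, 0.0473]
eef_rot: [-1.566, -0.089, 0.096]
wrist_force: [-0.3, -0.4, -0.2]
finger_gap: 0.0854
```

Run:
```python
from rig import *
from h import *
s=get_state();print(s["t"],s["tool_pos"],s["wrist_force"],s["finger_gap"])
f=grab_frame("side");crop(f["img"],180,100,290,220,6,"pics/s13.png")
```

```text
21.55 [0.59255361 0.2467069  0.04725337] [-0.2991628  -0.38175066 -0.22500939] 0.0853625158655178
```

View pics/s13.png

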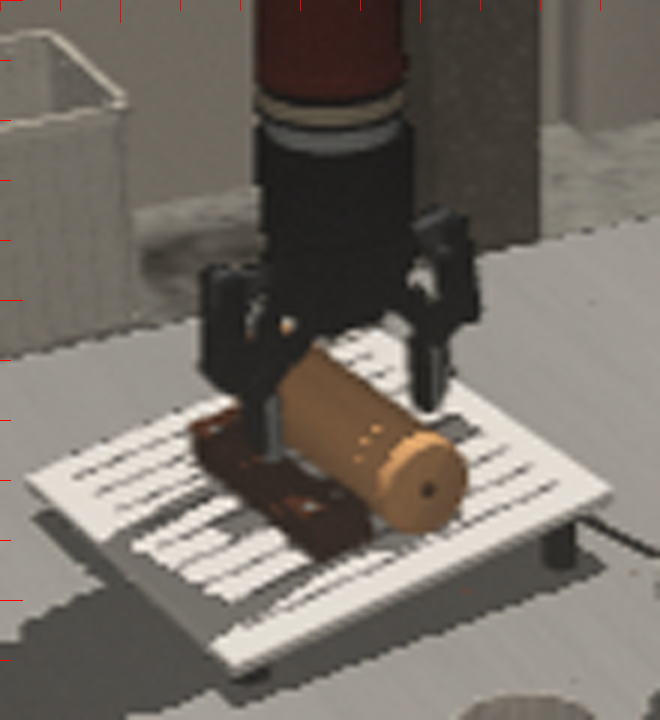

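Request:
drive_tool([
  [1,0,-0.5,0,0],
  [1,0,-1.5,0,0],
  [1,0,-3.5,0,0],
  [1,0,-6.5,0,0],
  [1,0,-10,0,0],
  [1,0,-14,0,0],
  [1,0,-18,0,0],
  [1,0,-18,4,0],
  [1,0,-18,10,0],
  [1,0,-18,16,0],
  [1,0,-18,22,0],
  [1,0,-18,28,0],
  [1,0,-18,28,0],
  [1,0,-18,28,0],
  [1,0,-18,28,0],
])

```text
t: 23.48
tool_pos: [0.5611, 0.5229, 0.229]
eef_rot: [-1.566, -0.089, 0.094]
wrist_force: [0.1, -0.2, 0.8]
finger_gap: 0.0853
```

Run:
```python
from rig import *
from h import *
s=get_state();print(s["t"],s["tool_pos"],s["wrist_force"],s["finger_gap"])
f=grab_frame("side");crop(f["img"],180,130,290,220,7,"pics/s14.png")
f=grab_frame("top");crop(f["img"],120,155,225,260,7,"pics/t14.png")
cv2.imwrite("pics/tfull.png",f["img"][:,:,::-1])
```

```text
23.475 [0.5610962  0.52294926 0.22902218] [ 0.11513625 -0.20229874  0.8346817 ] 0.08529462934838389
```

View pics/s14.png

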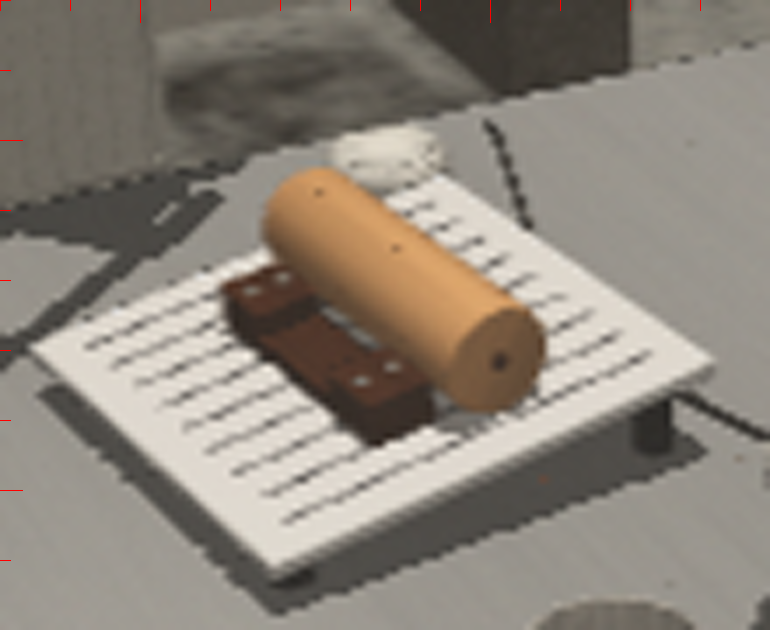

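View pics/t14.png

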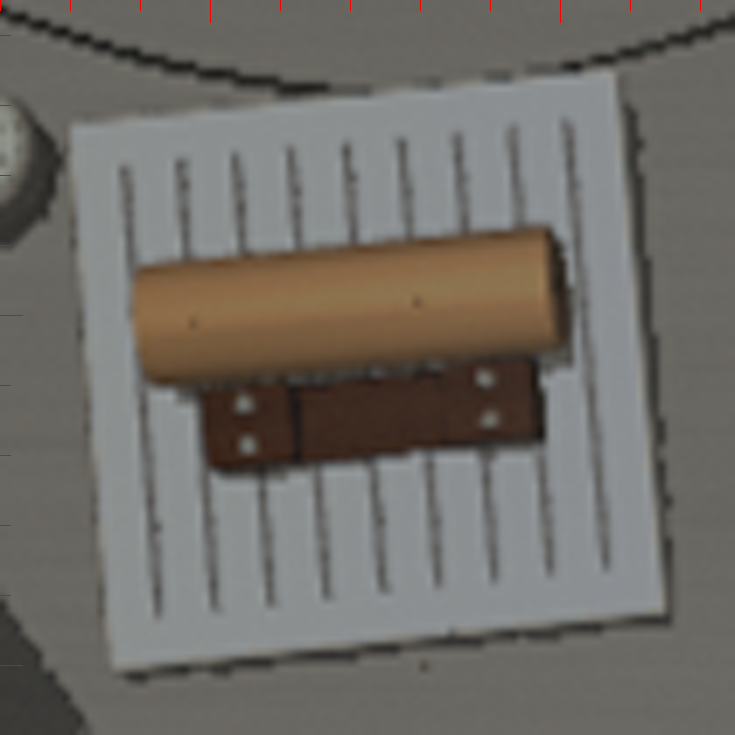

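Run:
```python
from rig import *
from h import *
t=grab_frame("top")
y=.121;u=np.array([np.cos(y),np.sin(y)]);v=np.array([-u[1],u[0]]);b=[.572,.2465]
H=lambda a,z:hit(t,(a[0]/7+120,a[1]/7+155),z)[:2]
P=[H(a,.063) for a in[(133,268),(550,230),(567,348),(153,385)]]
c=np.mean(P,0);d=P[0]+P[3]-P[1]-P[2];print("pin",(c-b)@u,(c-b)@v,"yaw",np.arctan2(-d[0],d[1]))
print("expected horizontal chock->pin .0382; got",(c-[.5516,.2393])@u)
t2=grab_frame("top");s=get_state();print(s["t"],np.abs(t2["img"][155:260,120:225].astype(int)-t["img"][155:260,120:225]).max())
for n,uv,z in(("ring",(262,213),.03),("pot",(264,157),.08)): pass
```

```text
pin 0.018408812172893814 -0.00020150368056829748 yaw 0.10440859676825279
expected horizontal chock->pin .0382; got 0.03952873177154684
23.675 32
```

View pics/tfull.png

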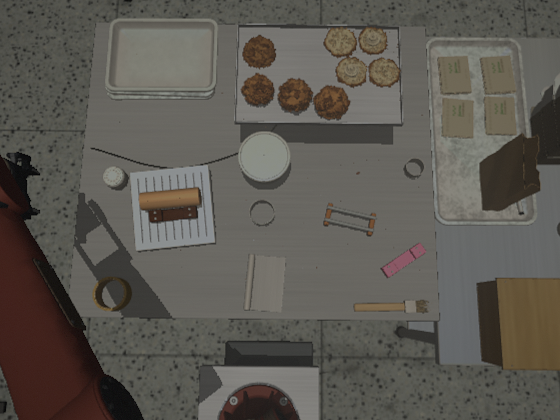

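Request:
drive_tool([
  [1,0,0,0,0],
  [1,0,0,0,0],
  [1,0,0,0,0],
  [1,0,0,0,0],
  [1,0,0,0,0],
  [1,0,0,0,0],
  [1,0,0,0,0],
  [1,0,0,0,0],
])

```text
t: 24.68
tool_pos: [0.561, 0.5232, 0.2285]
eef_rot: [-1.566, -0.088, 0.095]
wrist_force: [0.0, 0.0, -0.2]
finger_gap: 0.0856
```

Run:
```python
from rig import *
from h import *
a=cv2.imread("pics/tfull.png")[:,:,::-1].astype(int)
t=grab_frame("top")["img"].astype(int)
print(np.abs(a-t)[155:260,120:225].max(), get_state()["t"])
s=grab_frame("side")["img"];crop(s,180,130,290,220,7,"pics/s15.png")
x=cv2.imread("pics/s14.png").astype(int)-cv2.imread("pics/s15.png");print(np.abs(x).max())
```

```text
32 24.725
62
```

Run:
```python
from rig import *
from h import *
a=cv2.imread("pics/tfull.png")[:,:,::-1].astype(int)
f=grab_frame("top");t=f["img"].astype(int)
d=np.abs(a-t).max(2)[155:260,120:225];print("pin/chock region",d[25:70,15:85].max(),"board",np.argwhere(d>15)[:6]+[155,120])
x=np.abs(cv2.imread("pics/s14.png").astype(int)-cv2.imread("pics/s15.png")).max(2);print((np.argwhere(x>25)//7+[130,180])[::20])
```

```text
pin/chock region 5 board [[248 125]
 [251 127]
 [254 129]
 [259 132]]
[[154 210]
 [155 211]
 [155 211]
 [155 211]
 [164 198]
 [164 198]
 [164 198]
 [164 198]
 [166 202]
 [166 203]
 [166 202]
 [176 180]
 [177 181]
 [177 180]
 [177 180]]
```

Only the arm's shadow edges differ between the pictures. The pin and chock have not moved, so I'm handing in.

```bash
python3 -c "
from rig import *
print(sign_off())"
```

```text
the job is handed in; nothing more can be done
None
```

I set the chock flat on the board, straight across the slope and about 21 mm below the middle. I then laid the pin on its uphill side, let go and moved the arm clear. The job was handed in at about 25 s; hand-in reports no verdict.

**Last checks:**
- **Stillness:** pictures about 1.2 s apart show no movement of the pin or chock; only the arm's shadow edges changed.
- **Alignment:** the pin is within about 1° of straight across, its middle on the board's middle line and about 5 mm from the chock's middle lengthways.
- **Bystanders:** the ring cutter, pot and pink look-alike appear in the same places as at the start.

**One small disagreement:** the pin's axis measured 39.5 mm level from the chock's middle, against 38.2 mm expected if it is touching. That is within the camera's 2 mm accuracy. I did not measure contact directly; I take it as resting against the chock because a freely rolling pin is holding still on the slope.

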